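# Lid the three bisque jars

## Task

Close the three handleless clay jars: pick out the three knobbed lids from among the saucers and set each gently, without dropping it, on the jar whose size it fits, one after another, smallest jar first, then the medium, then the largest. Each lid must sit flat and fully home on its rim and be let go. Leave the jars standing where they are, and do not shift or tip the mug or the saucers.

Things in the scene. Friction and masses are not known exactly. Their poses are not given: they have to be found in the camera images.
- lid_small: small lid of bare pinkish bisque clay, lying the right way up on the table: a round disc 60 mm across and 7 mm thick with an upright cylindrical knob (24 mm across, 30 mm tall) in its middle, and under it a round locating plug 34 to 30 mm across and 8 mm deep. Origin: centre of the plug's underside; z up. Above the origin: disc underside 8 mm, disc top 15 mm, knob top 45 mm. Round, so yaw means nothing. About 70 g.
- jar_small: small open round jar of the same clay, no handle, loose, standing on the table: 56 mm across at the rim, 64 mm high, wall 6 mm, mouth 44 mm across. Origin: centre of its underside; z up; rim 64 mm above the origin. lid_small fits it: the plug drops into the mouth with 5 mm to spare all round and the disc rests on the rim (lid origin then 56 mm above the jar's origin). About 250 g.
- lid_medium: medium lid of bare pinkish bisque clay, lying the right way up on the table: a round disc 84 mm across and 7 mm thick with an upright cylindrical knob (24 mm across, 30 mm tall) in its middle, and under it a round locating plug 58 to 54 mm across and 8 mm deep. Origin: centre of the plug's underside; z up. Above the origin: disc underside 8 mm, disc top 15 mm, knob top 45 mm. Round, so yaw means nothing. About 140 g.
- jar_medium: medium open round jar of the same clay, no handle, loose, standing on the table: 80 mm across at the rim, 76 mm high, wall 6 mm, mouth 68 mm across. Origin: centre of its underside; z up; rim 76 mm above the origin. lid_medium fits it: the plug drops into the mouth with 5 mm to spare all round and the disc rests on the rim (lid origin then 68 mm above the jar's origin). About 450 g.
- lid_large: large lid of bare pinkish bisque clay, lying the right way up on the table: a round disc 108 mm across and 7 mm thick with an upright cylindrical knob (24 mm across, 30 mm tall) in its middle, and under it a round locating plug 82 to 78 mm across and 8 mm deep. Origin: centre of the plug's underside; z up. Above the origin: disc underside 8 mm, disc top 15 mm, knob top 45 mm. Round, so yaw means nothing. About 240 g.
- jar_large: large open round jar of the same clay, no handle, loose, standing on the table: 104 mm across at the rim, 88 mm high, wall 6 mm, mouth 92 mm across. Origin: centre of its underside; z up; rim 88 mm above the origin. lid_large fits it: the plug drops into the mouth with 5 mm to spare all round and the disc rests on the rim (lid origin then 80 mm above the jar's origin). About 750 g.
- saucer_1: bystander: a saucer of the same clay lying upside down, 92 mm across and 18 mm high, its round foot (52 mm across, darker middle) on top and no knob. Origin: centre of the side that lies on the table.
- saucer_2: bystander: a saucer of the same clay lying upside down, 92 mm across and 18 mm high, its round foot (52 mm across, darker middle) on top and no knob. Origin: centre of the side that lies on the table.
- mug: bystander: an open mug of the same clay, 76 mm across and 90 mm high, with a loop handle reaching 71 mm from its axis along its +y. Origin: centre of its underside.
Things that resemble listed ones, but are neither listed nor needed, are in the scene too. Leave any orange or pink look-alike of the lid_large alone. Leave any blue or red look-alike of the lid_small alone.

How it is judged:
On the way, in this order (a step that is already met when the one before it is completed fails the run):
1. the small lid is seated on the small jar and released (horizontal distance between lid_small and jar_small below 0.009 m and z of lid_small in the frame of jar_small between 0.052 and 0.06 m and angle between each of lid_small, jar_small's own z axis and vertical below 0.06 rad and contact force between the fingers and lid_small below 0.1 N and linear speed of lid_small below 0.03 m/s), for 0.2 s.
2. the medium lid is seated on the medium jar and released (horizontal distance between lid_medium and jar_medium below 0.009 m and z of lid_medium in the frame of jar_medium between 0.064 and 0.072 m and angle between each of lid_medium, jar_medium's own z axis and vertical below 0.06 rad and contact force between the fingers and lid_medium below 0.1 N and linear speed of lid_medium below 0.03 m/s), for 0.2 s.
3. the large lid is seated on the large jar and released (horizontal distance between lid_large and jar_large below 0.009 m and z of lid_large in the frame of jar_large between 0.076 and 0.084 m and angle between each of lid_large, jar_large's own z axis and vertical below 0.06 rad and contact force between the fingers and lid_large below 0.1 N and linear speed of lid_large below 0.03 m/s), for 0.2 s.
At the end, for the whole second after the job is handed in: Each lid is seated on the jar of its own size: axes within 9 mm, lid height within 4 mm of resting on the rim, tilt under 0.06 rad, released and at rest; each jar is upright; jars, mug and saucers are within 40 mm of where they started (all of step 1 and all of step 2 and all of step 3 and linear speed of each of jar_small, jar_medium, jar_large below 0.02 m/s and distance of each of jar_small, jar_medium, jar_large, saucer_1, saucer_2, mug from where it was at the start of the episode below 0.04 m); the robot touches nothing.
It fails at once if a jar, the mug or a saucer is tipped by more than 0.4 rad or shifted more than 40 mm (angle between any of jar_small, jar_medium, jar_large, saucer_1, saucer_2, mug's own z axis and vertical above 0.4 rad or distance of any of jar_small, jar_medium, jar_large, saucer_1, saucer_2, mug from where it was at the start of the episode above 0.04 m).
It fails at once if a lid strikes or is pressed on a jar with more than 60 N (slammed, dropped or forced) (contact force between any of lid_small, lid_medium, lid_large and jar_small above 60 N or contact force between any of lid_small, lid_medium, lid_large and jar_medium above 60 N or contact force between any of lid_small, lid_medium, lid_large and jar_large above 60 N).
It fails at once if a lid is dropped: out of the fingers while more than 20 mm above its seat over its jar ((horizontal distance between lid_small and jar_small below 0.03 m and z of lid_small in the frame of jar_small above 0.076 m and contact force between the fingers and lid_small below 0.05 N) or (horizontal distance between lid_medium and jar_medium below 0.03 m and z of lid_medium in the frame of jar_medium above 0.088 m and contact force between the fingers and lid_medium below 0.05 N) or (horizontal distance between lid_large and jar_large below 0.03 m and z of lid_large in the frame of jar_large above 0.1 m and contact force between the fingers and lid_large below 0.05 N)).
It also fails if it takes over 96 s, if anything falls off the work surface, if the arm or the gripper's body presses on something with over 40 N, if the wrist force passes 120 N, or if a joint passes its speed limit or range.

## Robot

A 7-joint arm with a two-finger parallel gripper is mounted at the origin on the work surface. World frame = base frame: x ahead of the robot, y to its left, z up, the work surface at z = 0. Lengths are in m, angles in rad, forces in N, time in s.
With the tool pointing down it reaches from about 0.425 to 0.875 m from the base axis. Payload 9.9 kg.
Tool frame: the origin (TCP) lies midway between the tips of the shut fingers; the grasp point (between the pads) lies 19 mm behind it (hold_point_z is the distance from the TCP to the grasp point, in m); z points along the fingers, x is the direction in which the jaws open and shut, and the axes are right-handed (so a half turn about z gives the same grasp; the last joint's range is limited). The gripper opens to 85 mm and grips with 20 to 120 N. Pads are 22 mm wide; open, the fingers measure 114 mm over their backs; the gripper's body (76 mm by 85 mm) begins 54 mm behind the grasp point. The pads swing forward as they close: fully open they stand 13 mm farther back than shut.
Start: joints at [-1.415, 0.576, 0.025, 1.437, -0.015, 1.129, -0.057], TCP at [0.16, 0.656, 0.231] pointing down, gripper open.
Joint ranges: [-2.76, 2.76], [-0.34, 2.15], [-1.52, 1.57], [0.19, 2.46], [-1.09, 4.23], [0.17, 1.99], [-2.82, 2.82]. Speed limits (rad/s): [2.22, 2.22, 3.01, 3.01, 3.14, 3.14, 3.14].

## Interface

Orientations are given as a unit quaternion [w, x, y, z].
In Python, from bench import * gives the robot as it stands.
- The arm moves only by the tool step_arm, never from a script. Its argument "targets" is a list of rows, each a list of 4 numbers: the shift along the tool's x, y, z in mm, then the turn about the tool's z in rad. In form: [[x, y, z, roll], ...]. A call has exactly 8 rows; each row is the pose to reach, as a shift and turn from the pose measured when the call began, along the tool's axes at that moment; what a row does not reach only later rows make up. A row lasts 1/12 s, in which the tool goes at most 41.7 mm and 7.16 degrees, less where a joint would pass 70% of its speed; a pose out of reach is approached as far as the arm can. A call with a gripper value outside its range is refused whole. "fingers" is the finger opening in mm, from 0 to 85.4, set as the call begins (left out, the last holds). The fingers move at their own pace and stop on an object; the grip force is fixed at half the most. Time passes only in rows, so rows that repeat a pose let the fingers close, or fill a call up. It gives the time, the measured TCP pose, the force and the opening at its end, in the units of the state.
- get_state(): the state, without advancing time (a new reading comes with each control period).
- capture(name): name is "scene" or "top" or "wrist"; returns (picture, depth): 420x560x3 uint8, red, green, blue; 420x560 float32, m along the optical axis (not along the pixel's ray), 0 where there is no reading.
- camera_info(name): a dict with "fovy" (degrees; the focal length in pixels is half the picture's height over the tangent of half this angle, whatever the lens; pixels are square), "cx", "cy" (the principal point, pixels), "R" (3x3) and "t" (3): a world point X has camera coordinates R X + t; the wrist camera has in their place "mount" (4x4, takes a point from camera to tool coordinates, whose origin is the TCP and whose axes are the tool frame's). Camera axes: x right, y down, z forward; pixel columns grow to the right and rows downward; lengths in m; the calibration is good to about 2 mm. The wrist camera is an equidistant fisheye: a pixel r from the principal point sees the ray r / f radians off the axis. A picture is of the moment at which its call begins: read the wrist's pose just before it. camera_info takes no time and is no camera call.
- hand_in(): hands the job in, once; it reports no verdict.
The state is a dict: "t": time; "q": joint angles; "qvel": joint speeds; "joint_efforts": joint torques, N m; "tcp_pos": TCP position; "tcp_rot": TCP orientation; "force": force on the tool from outside, world axes, zero at the start; "moment": the same for the moment, N m; "gripper_width": finger opening in m.
Only numpy, scipy, OpenCV 4.12 (cv2) and the standard library are available. Lean on these libraries where they do the work, as an engineer would, in place of code of your own. Each camera call takes 0.05 s, during which the arm holds its last target.

## Working session

There is one attempt and no reset: what is moved stays moved. The work goes in short steps, Python scripts to look and compute and a tool call to move; the robot and the scene stay as the last step left them, time stands still between calls to the robot, and variables do not carry over. Pictures are saved under pics/ and viewed, and the job is handed in when it is done.

Besides the shell and the picture viewer there is one more tool, called by a JSON object that holds its "fn" and its "kwargs". step_arm: Moves the arm, as the interface text tells. Its arguments: {"type":"object","properties":{"targets":{"type":"array"},"fingers":{"type":"number"}},"required":["targets"]}

```bash
ls; mkdir -p pics; python3 - <<'E'
from bench import *
import cv2,numpy as np
print(get_state())
for n in ["scene","top","wrist"]:
    print(n,camera_info(n))
    p,d=capture(n); cv2.imwrite(f"pics/{n}0.png",p[:,:,::-1]); np.save(f"pics/{n}0.npy",d); print(d.min(),d.max())
E
```

```text
pics
{'t': 0.0, 'q': array([-1.41478511,  0.57648065,  0.02483495,  1.43794883, -0.01499153,
        1.12902805, -0.05650325]), 'qvel': array([ 0.00068424,  0.00086345,  0.0012765 ,  0.0004862 ,  0.00153999,
       -0.0005139 ,  0.00088624]), 'joint_efforts': array([ 9.09880528e-04, -7.65753722e+01,  2.24992342e+00, -2.85986316e+01,
        1.51022809e-02,  1.21909508e-02, -5.37683391e-06]), 'tcp_pos': array([0.16020461, 0.65521526, 0.23046266]), 'tcp_rot': array([ 5.53251424e-04,  7.86599638e-01,  6.17462795e-01, -6.32355294e-04]), 'force': array([ 0.44451996,  1.6921295 , -0.0044593 ]), 'moment': array([ 0.02009747, -0.01407405,  0.03855335]), 'gripper_width': 0.08544308043590938}
scene {'fovy': 47.55768245721772, 'cx': 285.8797607194823, 'cy': 216.42795228291558, 'R': array([[-0.0574591 ,  0.99810042,  0.02222614],
       [ 0.65381925,  0.05444512, -0.75468941],
       [-0.75446593, -0.0288319 , -0.65570564]]), 't': array([ 0.08556499, -0.27843569,  1.68802245])}
0.0 3.3208325
top {'fovy': 44.1824384467554, 'cx': 289.32898834093174, 'cy': 208.19194121895148, 'R': array([[-1.36670402e-02, -9.99904987e-01, -1.79667610e-03],
       [-9.88405768e-01,  1.37815640e-02, -1.51208816e-01],
       [ 1.51219211e-01, -2.90731940e-04, -9.88500210e-01]]), 't': array([-0.03587299,  0.46325705,  1.29601285])}
0.0 2.2878013
wrist {'fovy': 65.70646984690485, 'cx': 279.2143974755882, 'cy': 211.68265286970401, 'mount': array([[ 9.99999108e-01,  3.23777221e-04,  1.29589825e-03,
        -1.00246735e-03],
       [-7.07627515e-04,  9.51262855e-01,  3.08380415e-01,
        -7.92694149e-02],
       [-1.13289331e-03, -3.08381057e-01,  9.51262235e-01,
        -1.42521885e-01],
       [ 0.00000000e+00,  0.00000000e+00,  0.00000000e+00,
         1.00000000e+00]])}
0.0 1.4660965
```

View pics/top0.png

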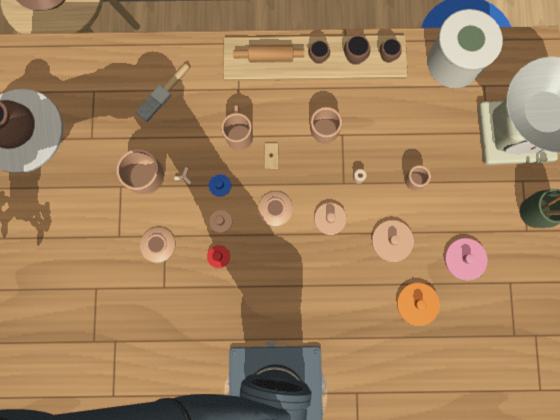

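View pics/scene0.png

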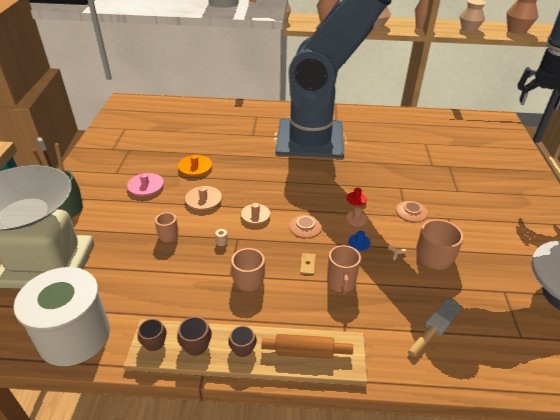

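View pics/wrist0.png

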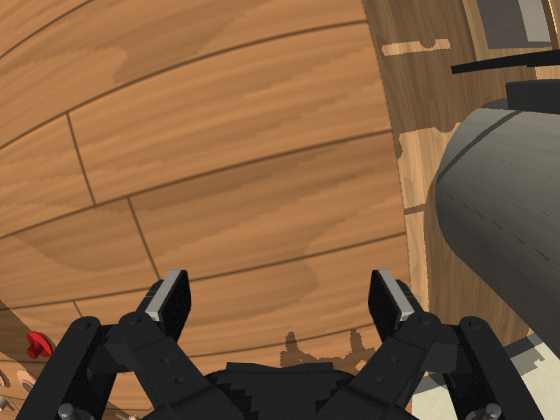

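```bash
cat > h.py <<'E'
from bench import *
import cv2,numpy as np
from scipy.spatial.transform import Rotation as Ro
def K(n):
    c=camera_info(n); return c,210/np.tan(np.radians(c["fovy"])/2)
def ray(n,u,v,st=None):
    c,f=K(n); a=np.array([u-c["cx"],v-c["cy"]])
    if n=="wrist":
        r=np.hypot(*a); th=r/f
        d=np.r_[a/r*np.sin(th),np.cos(th)] if r>0 else np.array([0,0,1.])
        M=c["mount"]; q=st["tcp_rot"]; Rt=Ro.from_quat(np.r_[q[1:],q[0]]).as_matrix()
        return Rt@M[:3,3]+st["tcp_pos"], Rt@M[:3,:3]@d
    d=np.r_[a/f,1]; return -c["R"].T@c["t"], c["R"].T@d
def onz(n,u,v,z,st=None):
    o,d=ray(n,u,v,st); return o+d*(z-o[2])/d[2]
def cloud(n,d):
    c,f=K(n); v,u=np.mgrid[:420,:560]
    P=np.stack([(u-c["cx"])/f*d,(v-c["cy"])/f*d,d],-1)
    return (P-c["t"])@c["R"]
E
python3 - <<'E'
import cv2
p=cv2.imread('pics/top0.png')
cv2.imwrite('pics/c0.png',cv2.resize(p[90:330,110:370],None,fx=3,fy=2.5*1.0,interpolation=cv2.INTER_CUBIC)[:600])
cv2.imwrite('pics/c1.png',cv2.resize(p[90:330,290:500],None,fx=2.5,fy=2.5,interpolation=cv2.INTER_CUBIC))
E
```

```text
(no output)
```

View pics/c0.png

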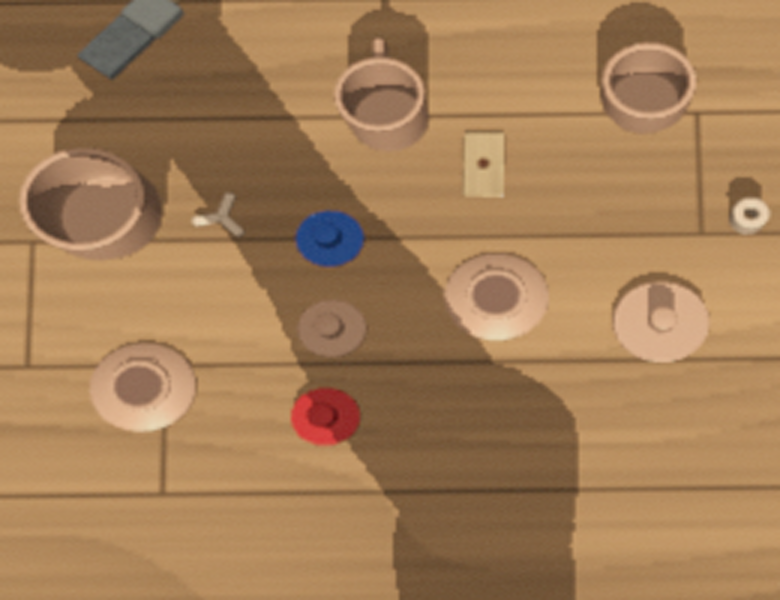

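View pics/c1.png

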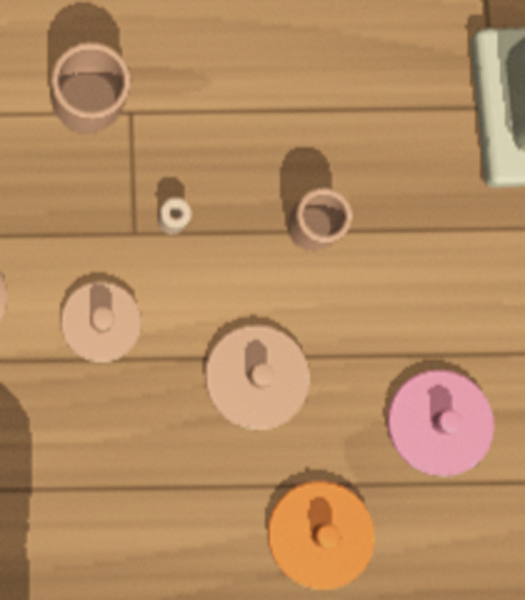

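The full-frame candidates in the top view are:

| Group | Object | Pixel |
|---|---|---|
| Clay lids | small | (220,221) |
| | medium | (330,217) |
| | large | (393,240) |
| Look-alikes | blue | (220,185) |
| | red | (218,257) |
| | pink | (467,259) |
| | orange | (419,304) |
| Saucers, no knob | | (275,208), (157,245) |
| Jars | small | (418,178) |
| | medium | (326,125) |
| | large | (139,172) |
| Mug | handle at top | (237,131) |

Next I'll measure them.

```bash
python3 - <<'E'
from h import *
from scipy.optimize import least_squares
P=np.load('pics/top0.npy'); C=cloud("top",P)
img=cv2.imread('pics/top0.png')
def circ(X):
    f=lambda p:np.hypot(X[:,0]-p[0],X[:,1]-p[1])-p[2]
    m=X.mean(0); return least_squares(f,[m[0],m[1],.04],loss='soft_l1',f_scale=.002).x
items={'lidS':(220,221,.015,16),'lidM':(330,217,.015,22),'lidL':(393,240,.015,27),'blue':(220,185,.015,16),'red':(218,257,.015,16),'sau1':(275,208,.018,22),'sau2':(157,245,.018,22),
'jarS':(418,178,.064,20),'jarM':(326,125,.076,24),'jarL':(139,172,.088,30),'mug':(237,131,.09,24)}
for k,(u,v,h,w) in items.items():
    S=C[v-w-4:v+w+5,u-w-4:u+w+5].reshape(-1,3); S=S[np.isfinite(S).all(1)]
    A=S[abs(S[:,2]-h)<.005]
    (c,r)=cv2.minEnclosingCircle(A[:,:2].astype(np.float32))
    print(k,len(A),'minenc',np.round(c,4),round(r,4),'mean',A.mean(0).round(4),end=' ')
    if k[:3]=='lid' or k in('blue','red'):
        B=S[(S[:,2]>.035)]; 
        c,r=cv2.minEnclosingCircle(B[:,:2].astype(np.float32)); print('knob',len(B),np.round(c,4),round(r,4),B.mean(0).round(4),end='')
    print()
T=C[300:340,200:250]; print('table z',np.median(T[...,2]),T[...,2].std())
E
```

```text
lidS 311 minenc [0.4447 0.1337] 0.0407 mean [0.4337 0.1373 0.0153] knob 72 [0.35   0.0528] 0.1298 [0.4188 0.1223 0.1541]
lidM 662 minenc [ 0.4316 -0.1572] 0.0525 mean [ 0.4362 -0.148   0.0156] knob 86 [ 0.3529 -0.0988] 0.1079 [ 0.4057 -0.1292  0.2728]
lidL 1184 minenc [ 0.3618 -0.3061] 0.0696 mean [ 0.3768 -0.308   0.0156] knob 87 [ 0.3201 -0.1805] 0.1506 [ 0.3554 -0.2584  0.2855]
blue 295 minenc [0.5189 0.1358] 0.0407 mean [0.5277 0.1394 0.0155] knob 78 [0.4007 0.0519] 0.168 [0.5117 0.1283 0.1282]
red 314 minenc [0.3339 0.1492] 0.0402 mean [0.3425 0.1423 0.0153] knob 77 [0.3019 0.0564] 0.1063 [0.3371 0.1303 0.13  ]
sau1 397 minenc [ 0.4687 -0.0079] 0.0391 mean [ 0.4668 -0.0052  0.0175] 
sau2 427 minenc [0.3778 0.3028] 0.0413 mean [0.375  0.302  0.0174] 
jarS 152 minenc [ 0.5362 -0.3735] 0.0282 mean [ 0.5373 -0.374   0.0635] 
jarM 227 minenc [ 0.6783 -0.1388] 0.0408 mean [ 0.6781 -0.1397  0.0757] 
jarL 309 minenc [0.5578 0.3374] 0.0528 mean [0.5578 0.3361 0.0878] 
mug 176 minenc [0.6625 0.0887] 0.038 mean [0.6623 0.0891 0.0898] 
table z 0.0009024945749621695 0.11652101995733022
```

```bash
cat >> h.py <<'E'
items={'lidS':(.434,.137,.015,.030),'lidM':(.436,-.148,.015,.042),'lidL':(.377,-.308,.015,.054),'jarS':(.537,-.374,.064,.028),'jarM':(.678,-.139,.076,.040),'jarL':(.558,.337,.088,.052),
'mug':(.662,.089,.09,.038),'sau1':(.467,-.005,.012,.046),'sau2':(.375,.302,.012,.046)}
from scipy.optimize import least_squares
def locate(C,k):
    x,y,h,r=items[k]; S=C.reshape(-1,3); D=np.hypot(S[:,0]-x,S[:,1]-y)
    A=S[(abs(S[:,2]-h)<.005)&(D<r+.012)]
    for _ in range(3):
        if k[:3]=='jar' or k=='mug':   # ring, mean radius r-3mm
            f=lambda p:np.hypot(A[:,0]-p[0],A[:,1]-p[1])-(r-.003)
        else:
            f=lambda p:np.maximum(np.hypot(A[:,0]-p[0],A[:,1]-p[1])-r,0)
        p=least_squares(f,[x,y],loss='soft_l1',f_scale=.001).x
        A2=A[np.hypot(A[:,0]-p[0],A[:,1]-p[1])<r+.004]
        if len(A2)==len(A): break
        A=A2
    o=[len(A),p.round(4),A[:,2].mean().round(4)]
    if k[:3]=='lid':
        B=S[(S[:,2]>.040)&(S[:,2]<.05)&(D<.03)]; o+=['knob',len(B),np.median(B,0).round(4),B[:,:2].mean(0).round(4)] if len(B) else []
        A=A[np.hypot(A[:,0]-p[0],A[:,1]-p[1])>0.015]; o+=['mid',((A.max(0)+A.min(0))/2)[:2].round(4)]
    return o
E
python3 - <<'E'
from h import *
for n in("top","scene"):
    C=cloud(n,np.load(f'pics/{n}0.npy'))
    for k in items:
        try: print(n,k,*locate(C,k))
        except Exception as e: print(n,k,e)
E
```

```text
top lidS 310 [0.4338 0.1378] 0.0153 knob 62 [0.4333 0.1372 0.0456] [0.4335 0.1373] mid [0.4345 0.1386]
top lidM 661 [ 0.4368 -0.1477] 0.0156 knob 63 [ 0.4369 -0.148   0.0456] [ 0.4368 -0.1475] mid [ 0.4374 -0.148 ]
top lidL 1182 [ 0.3771 -0.3078] 0.0156 knob 66 [ 0.3764 -0.3077  0.0458] [ 0.3767 -0.3076] mid [ 0.3778 -0.3083]
top jarS 152 [ 0.5363 -0.3736] 0.0635
top jarM 227 [ 0.6775 -0.1393] 0.0757
top jarL 309 [0.5579 0.3363] 0.0878
top mug 176 [0.6618 0.0888] 0.0898
top sau1 525 [ 0.4668 -0.0035] 0.0115
top sau2 532 [0.374  0.3024] 0.0117
scene lidS 189 [0.4398 0.1356] 0.0147 knob 44 [0.4398 0.1363 0.0443] [0.4399 0.1364] mid [0.4416 0.1372]
scene lidM 393 [ 0.4409 -0.1487] 0.0145 knob 44 [ 0.4432 -0.1494  0.0443] [ 0.4429 -0.1489] mid [ 0.4426 -0.1492]
scene lidL 610 [ 0.3805 -0.3087] 0.0146 knob 34 [ 0.3821 -0.3086  0.0439] [ 0.382  -0.3091] mid [ 0.3808 -0.3095]
scene jarS 136 [ 0.5405 -0.3743] 0.0626
scene jarM 244 [ 0.6819 -0.1403] 0.0749
scene jarL 283 [0.5631 0.3355] 0.0869
scene mug 209 [0.6664 0.0881] 0.0889
scene sau1 279 [ 0.4736 -0.0061] 0.0117
scene sau2 260 [0.3799 0.2986] 0.0113
```

```bash
cat >> h.py <<'E'
def go(x,y,z):
    s=get_state(); q=s["tcp_rot"]; R=Ro.from_quat(np.r_[q[1:],q[0]]).as_matrix()
    print('t',round(s['t'],2),'tcp',s['tcp_pos'].round(4),'w',round(s['gripper_width'],4),'F',s['force'].round(1),'tilt',R[2,:].round(4),'xaxis',R[:,0].round(3),'q',s['q'].round(2))
    print('shift mm',(1000*(R.T@(np.array([x,y,z])-s['tcp_pos']))).round(1))
E
python3 -c "
from h import *
go(.436,.137,.17)"
```

```text
t 0.15 tcp [0.1602 0.6553 0.2306] w 0.0854 F [ 0.2 -0.9 -0.9] tilt [-1.3e-03  1.0e-04 -1.0e+00] xaxis [ 0.238  0.971 -0.001] q [-1.41  0.58  0.02  1.44 -0.01  1.13 -0.06]
shift mm [-437.9  391.    61.3]
```

{"fn": "step_arm", "kwargs": {"targets": [[-40,36,5,-0.08],[-78,70,10,-0.16],[-115,104,20,-0.241],[-150,135,25,-0.241],[-185,165,30,-0.241],[-220,195,40,-0.241],[-250,223,40,-0.241],[-280,250,40,-0.241]], "fingers": 55}}

```text
t: 0.82
tcp_pos: [0.3157, 0.3613, 0.1926]
tcp_rot: [0.0, 0.707, 0.708, -0.001]
force: [2.6, 0.5, 0.4]
gripper_width: 0.0546
```

```bash
python3 -c "
from h import *
go(.436,.137,.17)"
```

```text
t 0.82 tcp [0.3157 0.3613 0.1926] w 0.0546 F [2.6 0.5 0.4] tilt [-1.8e-03 -7.0e-04 -1.0e+00] xaxis [-0.002  1.    -0.002] q [-0.94  0.33 -0.02  1.99  0.01  0.82  0.61]
shift mm [-224.4  120.    22.9]
```

{"fn": "step_arm", "kwargs": {"targets": [[-34,18,4,0],[-68,36,8,0],[-102,54,12,0],[-136,72,16,0],[-170,90,20,0],[-200,107,23,0],[-224,120,23,0],[-224,120,23,0]]}}

```text
t: 1.48
tcp_pos: [0.4382, 0.1318, 0.1699]
tcp_rot: [0.002, 0.709, 0.705, -0.001]
force: [-0.5, -0.9, 0.0]
gripper_width: 0.0553
```

```bash
python3 - <<'E'
from h import *
go(.436,.137,.17)
st=get_state(); p,d=capture("wrist"); np.save('pics/w1.npy',d); cv2.imwrite('pics/w1.png',p[:,:,::-1])
go(.436,.137,.17)
E
```

```text
t 1.48 tcp [0.4382 0.1318 0.1699] w 0.0553 F [-0.5 -0.9  0. ] tilt [-4.1e-03  3.0e-04 -1.0e+00] xaxis [ 0.006  1.    -0.004] q [-0.44  0.34  0.05  2.07 -0.02  0.73  1.19]
shift mm [ 5.2 -2.2 -0.1]
t 1.53 tcp [0.437  0.1346 0.1699] w 0.0549 F [-0.7  0.8  0.3] tilt [-2.8e-03 -5.0e-04 -1.0e+00] xaxis [ 0.004  1.    -0.003] q [-0.44  0.34  0.05  2.07 -0.02  0.73  1.19]
shift mm [ 2.4 -1.1 -0.2]
```

View pics/w1.png

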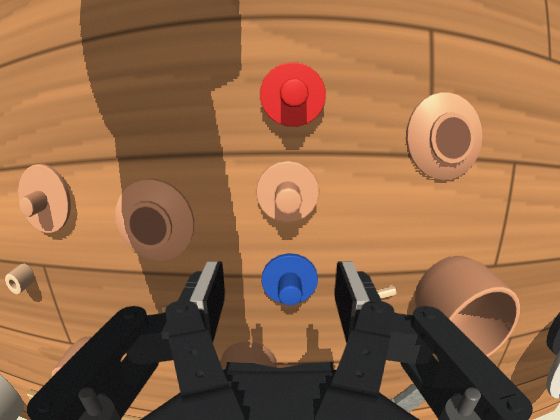

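```bash
cat >> h.py <<'E'
def knob(p,st,lo,hi,near,z,rng=25,n="wrist"):
    pass
def wcloud(d,st):
    c,f=K("wrist"); v,u=np.mgrid[:420,:560]; a=np.stack([u-c["cx"],v-c["cy"]],-1); r=np.hypot(a[...,0],a[...,1])+1e-9
    th=r/f; D=np.concatenate([a/r[...,None]*np.tan(th)[...,None],np.ones((420,560,1))],-1)*d[...,None]
    M=c["mount"]; q=st["tcp_rot"]; Rt=Ro.from_quat(np.r_[q[1:],q[0]]).as_matrix()
    return (D@M[:3,:3].T+M[:3,3])@Rt.T+st["tcp_pos"]
E
python3 - <<'E'
from h import *
st=get_state(); d=np.load('pics/w1.npy')
st['tcp_pos']=np.array([.4382,.1318,.1699])
print('knobtop ray',onz('wrist',288,201,.045,st),'disc ray',onz('wrist',288,191,.015,st))
C=wcloud(d,st)
for k in ('lidS','sau1','sau2'): print(k,*locate(C,k))
E
```

```text
knobtop ray [0.43582028 0.1384061  0.045     ] disc ray [0.43463832 0.13912461 0.015     ]
lidS 2255 [0.4356 0.1384] 0.0149 knob 568 [0.4347 0.1384 0.0448] [0.4347 0.1385] mid [0.4358 0.1384]
sau1 2250 [ 0.467 -0.005] 0.0108
sau2 2387 [0.375 0.302] 0.0108
```

```bash
python3 - <<'E'
from h import *
go(.4355,.138,.02)
E
```

```text
t 1.53 tcp [0.437  0.1346 0.1699] w 0.0549 F [-0.7  0.8  0.3] tilt [-2.8e-03 -5.0e-04 -1.0e+00] xaxis [ 0.004  1.    -0.003] q [-0.44  0.34  0.05  2.07 -0.02  0.73  1.19]
shift mm [  3.9  -1.5 149.8]
```

{"fn": "step_arm", "kwargs": {"targets": [[4,-1.5,20,0],[4,-1.5,45,0],[4,-1.5,65,0],[4,-1.5,80,0],[4,-1.5,90,0],[4,-1.5,90,0],[4,-1.5,90,0],[4,-1.5,90,0]]}}

```text
t: 2.2
tcp_pos: [0.4356, 0.1391, 0.0804]
tcp_rot: [0.001, 0.708, 0.706, -0.001]
force: [-0.5, 0.4, 0.0]
gripper_width: 0.0551
```

```bash
python3 - <<'E'
from h import *
st=get_state(); p,d=capture("wrist"); np.save('pics/w2.npy',d); cv2.imwrite('pics/w2.png',p[:,:,::-1])
C=wcloud(d,st); print(*locate(C,'lidS'))
go(.4355,.138,.02)
E
```

```text
4032 [0.4358 0.1383] 0.0149 knob 1139 [0.4342 0.1382 0.0447] [0.4344 0.1383] mid [0.4359 0.1378]
t 2.25 tcp [0.4358 0.1389 0.0806] w 0.0552 F [0.3 0.1 0.7] tilt [-2.1e-03  5.0e-04 -1.0e+00] xaxis [ 0.004  1.    -0.002] q [-0.44  0.48  0.03  2.17 -0.03  0.49  1.18]
shift mm [-0.8 -0.3 60.6]
```

View pics/w2.png

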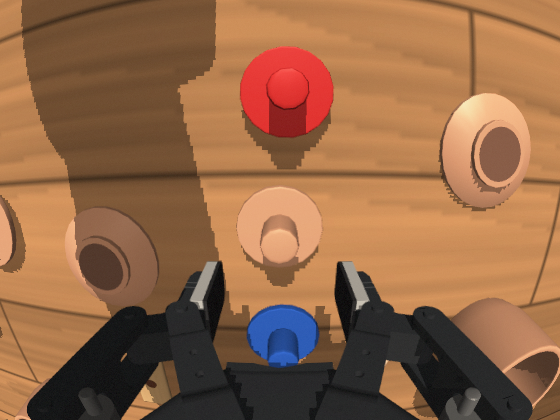

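The clay knob at (280,243) sits centred between the pads (205 and 352). I'll descend and grip it.

{"fn": "step_arm", "kwargs": {"targets": [[-0.5,-0.5,20,0],[-0.5,-0.5,38,0],[-0.5,-0.5,50,0],[-0.5,-0.5,58,0],[-0.5,-0.5,60,0],[-0.5,-0.5,60,0],[-0.5,-0.5,60,0],[-0.5,-0.5,60,0]]}}

```text
t: 2.92
tcp_pos: [0.4358, 0.1385, 0.0213]
tcp_rot: [0.001, 0.708, 0.706, -0.0]
force: [0.5, -0.8, -0.2]
gripper_width: 0.055
```

{"fn": "step_arm", "kwargs": {"targets": [[0,0,0,0],[0,0,0,0],[0,0,0,0],[0,0,0,0],[0,0,0,0],[0,0,0,0],[0,0,0,0],[0,0,0,0]], "fingers": 0}}

```text
t: 3.58
tcp_pos: [0.4361, 0.1387, 0.022]
tcp_rot: [0.001, 0.708, 0.706, 0.001]
force: [-0.1, -0.6, 10.5]
gripper_width: 0.022
```

{"fn": "step_arm", "kwargs": {"targets": [[0,0,-5,0],[0,0,-15,0],[0,0,-25,0],[0,0,-40,0],[0,0,-60,0],[0,0,-80,0],[0,0,-80,0],[0,0,-80,0]]}}

```text
t: 4.25
tcp_pos: [0.4364, 0.139, 0.103]
tcp_rot: [0.002, 0.708, 0.706, 0.002]
force: [-0.3, -0.4, -2.1]
gripper_width: 0.0219
```

```bash
python3 - <<'E'
from h import *
st=get_state(); p,d=capture("wrist"); np.save('pics/w3.npy',d); cv2.imwrite('pics/w3.png',p[:,:,::-1])
go(.536,-.374,.2)
E
```

```text
t 4.3 tcp [0.4359 0.1388 0.1021] w 0.022 F [ 0.2 -0.  -0.6] tilt [-9.0e-04  3.4e-03 -1.0e+00] xaxis [ 0.004  1.    -0.001] q [-0.44  0.44  0.04  2.16 -0.03  0.54  1.18]
shift mm [-512.5  102.3  -97.1]
```

View pics/w3.png

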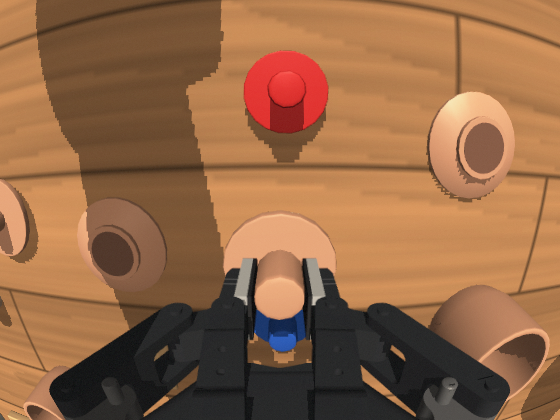

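```bash
cat >> h.py <<'E'
def held(d,st,r,hz):
    """centre of held lid's disc from wrist cloud; hz = expected disc-top z"""
    C=wcloud(d,st); S=C.reshape(-1,3); t=st['tcp_pos']
    A=S[(abs(S[:,2]-hz)<.006)&(np.hypot(S[:,0]-t[0],S[:,1]-t[1])<r+.012)]
    A=A[A[:,0]<t[0]-.012]   # front part, clear of fingers
    f=lambda p:np.maximum(np.hypot(A[:,0]-p[0],A[:,1]-p[1])-r,0)
    # rim: per-column nearest-x edge
    bins=np.round(A[:,1]/.002).astype(int); E=np.array([A[bins==b][A[bins==b][:,0].argmin()] for b in np.unique(bins)])
    E=E[abs(E[:,1]-t[1])<r*.75]
    p=least_squares(lambda p:np.hypot(E[:,0]-p[0],E[:,1]-p[1])-r,t[:2],loss='soft_l1',f_scale=.001).x
    pl=np.linalg.lstsq(np.c_[A[:,:2]-t[:2],np.ones(len(A))],A[:,2],rcond=None)[0]
    return len(A),'off mm',((p-t[:2])*1000).round(1),'z',A[:,2].mean().round(4),'plane',pl.round(4)
E
python3 - <<'E'
from h import *
st=get_state(); d=np.load('pics/w3.npy'); st['tcp_pos']=np.array([.4362,.139,.1027])
print(held(d,st,.03,.0955))
E
```

```text
(2961, 'off mm', array([-0.1, -0.5]), 'z', np.float64(0.0952), 'plane', array([0.0789, 0.0011, 0.0968]))
```

{"fn": "step_arm", "kwargs": {"targets": [[-20,4,-15,0],[-50,10,-30,0],[-85,17,-45,0],[-125,25,-60,0],[-165,33,-70,0],[-205,41,-75,0],[-245,49,-75,0],[-285,57,-75,0]]}}

```text
t: 4.97
tcp_pos: [0.4913, -0.1483, 0.1769]
tcp_rot: [0.001, 0.708, 0.706, 0.001]
force: [0.7, 1.2, -0.2]
gripper_width: 0.0222
```

```bash
python3 - <<'E'
from h import *
go(.536,-.374,.165)
E
```

```text
t 4.97 tcp [ 0.4913 -0.1483  0.1769] w 0.0222 F [ 0.7  1.2 -0.2] tilt [-6.0e-04  2.6e-03 -1.0e+00] xaxis [ 0.003  1.    -0.001] q [ 0.15  0.4   0.07  1.94 -0.04  0.8   1.81]
shift mm [-225.5   45.4   12.2]
```

{"fn": "step_arm", "kwargs": {"targets": [[-35,7,2,0],[-70,14,4,0],[-105,21,6,0],[-140,28,8,0],[-172,35,10,0],[-200,41,12,0],[-220,45,12,0],[-225,45,12,0]]}}

```text
t: 5.63
tcp_pos: [0.5344, -0.3776, 0.1629]
tcp_rot: [0.001, 0.71, 0.705, -0.001]
force: [0.2, -0.2, -1.0]
gripper_width: 0.0219
```

{"fn": "step_arm", "kwargs": {"targets": [[0,0,0,0],[0,0,0,0],[0,0,0,0],[0,0,0,0],[0,0,0,0],[0,0,0,0],[0,0,0,0],[0,0,0,0]]}}

```text
t: 6.3
tcp_pos: [0.5345, -0.3773, 0.1631]
tcp_rot: [0.001, 0.71, 0.705, -0.0]
force: [-0.7, 0.4, -0.7]
gripper_width: 0.0217
```

```bash
python3 - <<'E'
from h import *
go(.536,-.374,.165)
for n in("wrist","top","scene"):
    st=get_state(); p,d=capture(n); np.save(f'pics/{n}4.npy',d); cv2.imwrite(f'pics/{n}4.png',p[:,:,::-1])
    if n=="wrist":
        z0=st['tcp_pos'][2]-.022
        print(held(d,st,.03,z0+.015)); C=wcloud(d,st); print(locate(C,'jarS'))
    else:
        C=cloud(n,d); print(locate(C,'jarS'))
        items['jarS']=(.536,-.374,z0+.015,.03)  # lid disc top
        S=C.reshape(-1,3); A=S[(abs(S[:,2]-z0-.015)<.004)&(np.hypot(S[:,0]-.536,S[:,1]+.374)<.04)]; print(n,len(A),(A.max(0)+A.min(0))/2,A.max(0)-A.min(0)); items['jarS']=(.537,-.374,.064,.028)
c=np.hstack([cv2.resize(cv2.imread('pics/top4.png')[120:240,360:480],(400,400)),cv2.resize(cv2.imread('pics/scene4.png')[150:270,110:230],(400,400))]); cv2.imwrite('pics/c4.png',c)
E
```

```text
t 6.3 tcp [ 0.5345 -0.3773  0.1631] w 0.0217 F [-0.7  0.4 -0.7] tilt [-1.6e-03  3.0e-04 -1.0e+00] xaxis [ 0.007  1.    -0.002] q [ 0.49  0.61  0.08  1.59 -0.06  0.95  2.16]
shift mm [ 3.3  1.5 -1.9]
(2954, 'off mm', array([-0.1, -0.5]), 'z', np.float64(0.1557), 'plane', array([0.076 , 0.0019, 0.1572]))
[823, array([ 0.5375, -0.374 ]), np.float64(0.0634)]
[73, array([ 0.5361, -0.3736]), np.float64(0.0642)]
top 64 [ 0.52175882 -0.36205039  0.15614215] [0.02435584 0.02611919 0.00758316]
[131, array([ 0.5407, -0.3746]), np.float64(0.0629)]
scene 187 [ 0.5399062  -0.37769009  0.15585496] [0.05476128 0.05764466 0.00721328]
```

View pics/wrist4.png

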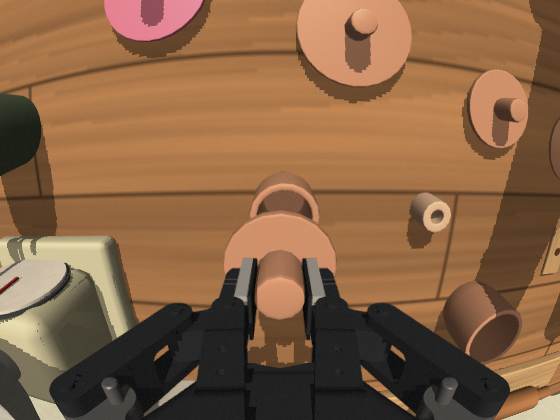

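View pics/c4.png

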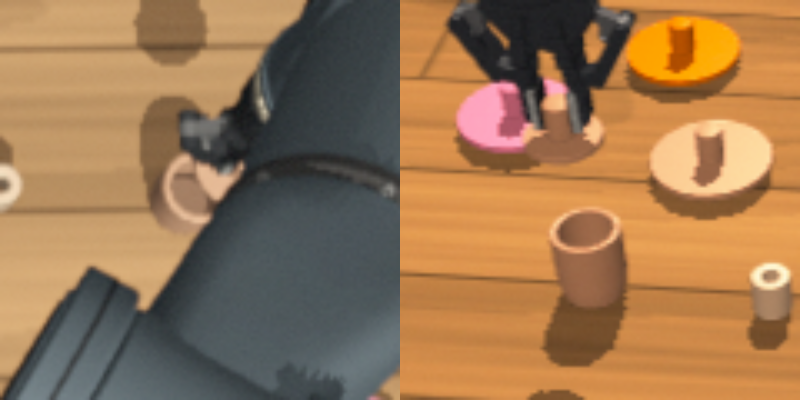

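```bash
python3 - <<'E'
from h import *
st=get_state(); d=np.load('pics/wrist4.npy'); C=wcloud(d,st); S=C.reshape(-1,3)-np.array([.5344,-.3774,.163])
for lo in np.arange(-.032,-.008,.002):
    for w in (.012,):
        A=S[(S[:,0]>lo)&(S[:,0]<=lo+.002)&(abs(S[:,1])<.015)&(abs(S[:,2])<.04)]
        print(round(lo,3),len(A),(np.percentile(A[:,2],[10,50,90])*1000).round(1) if len(A) else '')
go(.5378,-.3735,.10)
E
```

```text
-0.032 17 [-11.5  -9.3  -7.9]
-0.03 246 [-11.8  -8.3  -6.7]
-0.028 242 [-9.8 -7.4 -6.6]
-0.026 248 [-8.1 -7.2 -6.4]
-0.024 223 [-8.  -7.2 -6.4]
-0.022 236 [-7.9 -7.3 -6.5]
-0.02 221 [-7.7 -7.2 -6.4]
-0.018 225 [-7.9 -7.2 -6.5]
-0.016 209 [-7.9 -7.3 -6.4]
-0.014 340 [-7.7 -6.8 23.7]
-0.012 1737 [-6.6 15.2 33.2]
-0.01 608 [-7.3 17.6 36.8]
t 6.45 tcp [ 0.5344 -0.3775  0.163 ] w 0.0215 F [ 0.5  0.8 -0.7] tilt [-1.5e-03  1.0e-04 -1.0e+00] xaxis [ 0.007  1.    -0.002] q [ 0.49  0.61  0.08  1.59 -0.06  0.95  2.16]
shift mm [ 4.2  3.4 63. ]
```

{"fn": "step_arm", "kwargs": {"targets": [[4,3.5,10,0],[4,3.5,25,0],[4,3.5,40,0],[4,3.5,52,0],[4,3.5,60,0],[4,3.5,63,0],[4,3.5,63,0],[4,3.5,63,0]]}}

```text
t: 7.12
tcp_pos: [0.5382, -0.3738, 0.1003]
tcp_rot: [0.001, 0.71, 0.705, -0.0]
force: [0.3, 0.3, -0.7]
gripper_width: 0.0221
```

```bash
python3 - <<'E'
from h import *
go(.5378,-.3735,.10)
n="wrist"
st=get_state(); p,d=capture(n); np.save(f'pics/{n}5.npy',d); cv2.imwrite(f'pics/{n}5.png',p[:,:,::-1])
C=wcloud(d,st); print(locate(C,'jarS'),held(d,st,.03,st['tcp_pos'][2]-.0072))
n="scene"; p,d=capture(n); np.save(f'pics/{n}5.npy',d); cv2.imwrite(f'pics/{n}5.png',p[:,:,::-1])
C=cloud(n,d);print(locate(C,'jarS'))
cv2.imwrite('pics/c5.png',np.hstack([cv2.resize(cv2.imread('pics/scene5.png')[150:270,110:230],(400,400)),cv2.resize(cv2.imread('pics/wrist5.png')[150:350,180:380],(400,400))]))
E
```

```text
t 7.12 tcp [ 0.5382 -0.3738  0.1003] w 0.0221 F [ 0.3  0.3 -0.7] tilt [-1.8e-03  5.0e-04 -1.0e+00] xaxis [ 0.007  1.    -0.002] q [ 0.49  0.67  0.08  1.65 -0.06  0.82  2.15]
shift mm [ 0.3 -0.4  0.3]
[776, array([ 0.5367, -0.3742]), np.float64(0.0631)] (2947, 'off mm', array([-0.2, -0.5]), 'z', np.float64(0.0928), 'plane', array([0.0747, 0.0001, 0.0943]))
[83, array([ 0.5412, -0.3743]), np.float64(0.0628)]
```

View pics/c5.png

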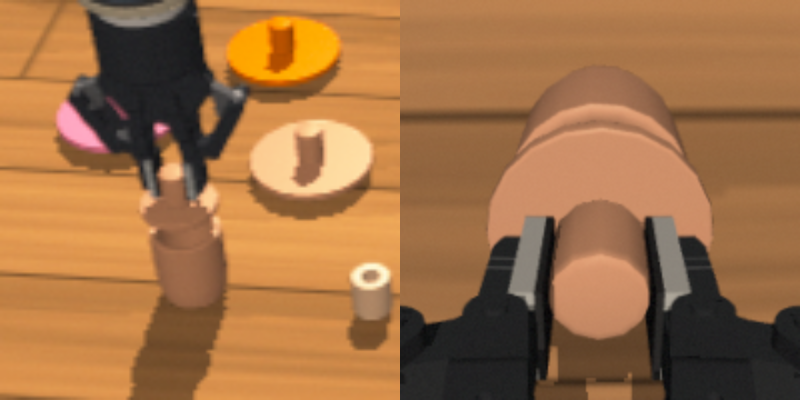

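```bash
python3 - <<'E'
from h import *
C=cloud("scene",np.load('pics/scene5.npy')); 
zt=.0931
for z in (zt,zt-.001):
    S=C.reshape(-1,3);A=S[(abs(S[:,2]-z)<.004)&(np.hypot(S[:,0]-.54,S[:,1]+.375)<.04)]
    p=least_squares(lambda p:np.maximum(np.hypot(A[:,0]-p[0],A[:,1]-p[1])-.030,0),[.54,-.375],loss='soft_l1',f_scale=.001).x
    print(len(A),p,(A.max(0)+A.min(0))/2,A.max(0)-A.min(0))
S=C.reshape(-1,3);A=S[(abs(S[:,2]-.064)<.005)&(np.hypot(S[:,0]-.54,S[:,1]+.375)<.04)];print('rim',(A.max(0)+A.min(0))/2,A.max(0)-A.min(0))
C=cloud("scene",np.load('pics/scene0.npy'));S=C.reshape(-1,3);A=S[(abs(S[:,2]-.064)<.005)&(np.hypot(S[:,0]-.54,S[:,1]+.375)<.04)];print('rim0',(A.max(0)+A.min(0))/2,A.max(0)-A.min(0))
E
```

```text
181 [ 0.54145512 -0.37381694] [ 0.5438135  -0.37444473  0.09310898] [0.05437724 0.05794588 0.00797042]
183 [ 0.54145512 -0.37381694] [ 0.5438135  -0.37444473  0.09214497] [0.05437724 0.05794588 0.00775794]
rim [ 0.54530947 -0.37454272  0.06354331] [0.04604454 0.05580666 0.0085786 ]
rim0 [ 0.53893606 -0.37498226  0.06300896] [0.05859669 0.05573049 0.00791315]
```

{"fn": "step_arm", "kwargs": {"targets": [[0,-0.5,5,0],[0,-0.5,9,0],[0,-0.5,13,0],[0,-0.5,16,0],[0,-0.5,18,0],[0,-0.5,20,0],[0,-0.5,20,0],[0,-0.5,20,0]]}}

```text
t: 7.88
tcp_pos: [0.5379, -0.374, 0.0807]
tcp_rot: [0.001, 0.71, 0.705, -0.0]
force: [0.1, -0.8, -0.7]
gripper_width: 0.0218
```

```bash
python3 - <<'E'
from h import *
go(.538,-.3738,.0782)
E
```

```text
t 7.88 tcp [ 0.5379 -0.374   0.0807] w 0.0218 F [ 0.1 -0.8 -0.7] tilt [-0.0022  0.0012 -1.    ] xaxis [ 0.007  1.    -0.002] q [ 0.49  0.7   0.07  1.66 -0.06  0.78  2.16]
shift mm [0.3 0.1 2.5]
```

{"fn": "step_arm", "kwargs": {"targets": [[0,0,0.5,0],[0,0,1,0],[0,0,1.5,0],[0,0,2,0],[0,0,2,0],[0,0,2,0],[0,0,2,0],[0,0,2,0]]}}

```text
t: 8.55
tcp_pos: [0.5379, -0.3741, 0.0787]
tcp_rot: [0.001, 0.71, 0.705, -0.0]
force: [-0.1, -0.0, -1.3]
gripper_width: 0.0217
```

{"fn": "step_arm", "kwargs": {"targets": [[0,0,0.4,0],[0,0,0.8,0],[0,0,1.2,0],[0,0,1.2,0],[0,0,1.2,0],[0,0,1.2,0],[0,0,1.2,0],[0,0,1.2,0]]}}

```text
t: 9.22
tcp_pos: [0.538, -0.3741, 0.0781]
tcp_rot: [0.001, 0.71, 0.704, -0.0]
force: [-2.4, 1.7, 4.9]
gripper_width: 0.022
```

{"fn": "step_arm", "kwargs": {"targets": [[0,0,0,0],[0,0,0,0],[0,0,0,0],[0,0,0,0],[0,0,0,0],[0,0,0,0],[0,0,0,0],[0,0,0,0]], "fingers": 55}}

```text
t: 9.88
tcp_pos: [0.538, -0.3742, 0.0781]
tcp_rot: [0.001, 0.71, 0.704, -0.0]
force: [-0.1, -0.1, -0.4]
gripper_width: 0.0548
```

{"fn": "step_arm", "kwargs": {"targets": [[0,0,-5,0],[0,0,-15,0],[0,0,-30,0],[0,0,-45,0],[0,0,-65,0],[0,0,-85,0],[0,0,-95,0],[0,0,-95,0]]}}

```text
t: 10.55
tcp_pos: [0.5391, -0.3748, 0.1764]
tcp_rot: [0.004, 0.71, 0.704, 0.0]
force: [-0.2, -0.2, 0.5]
gripper_width: 0.0549
```

```bash
python3 - <<'E'
from h import *
go(.437,-.148,.10)
for n in("wrist","scene"):
    st=get_state(); p,d=capture(n); cv2.imwrite(f'pics/{n}6.png',p[:,:,::-1])
    C=wcloud(d,st) if n=="wrist" else cloud(n,d)
    S=C.reshape(-1,3);A=S[(abs(S[:,2]-.071)<.003)&(np.hypot(S[:,0]-.538,S[:,1]+.374)<.04)]
    print(n,len(A),((A.max(0)+A.min(0))/2).round(4),(A.max(0)-A.min(0)).round(4),A[:,2].mean(), np.linalg.lstsq(np.c_[A[:,:2]-[.538,-.374],np.ones(len(A))],A[:,2],rcond=None)[0].round(4))
    S=S[(abs(S[:,2]-.101)<.004)&(np.hypot(S[:,0]-.538,S[:,1]+.374)<.03)]; print('knob',S.mean(0))
    print('jar',locate(C,'jarS'))
E
```

```text
t 10.55 tcp [ 0.5391 -0.3748  0.1764] w 0.0549 F [-0.2 -0.2  0.5] tilt [-0.0051  0.006  -1.    ] xaxis [ 0.008  1.    -0.005] q [ 0.48  0.59  0.09  1.57 -0.06  0.97  2.15]
shift mm [ 226.4 -104.2   74.6]
wrist 3089 [ 0.5376 -0.3746  0.0709] [0.0599 0.0595 0.0058] 0.07088634805121681 [0.0037 0.0005 0.0709]
knob [ 0.53661879 -0.37445859  0.10059243]
jar [64, array([ 0.5324, -0.3746]), np.float64(0.0673)]
scene 189 [ 0.5402 -0.376   0.071 ] [0.061  0.0591 0.0059] 0.07073570169253483 [-0.0007  0.0088  0.0707]
knob [ 0.54049464 -0.37410031  0.10025146]
jar [77, array([ 0.5419, -0.374 ]), np.float64(0.0654)]
```

View pics/wrist6.png

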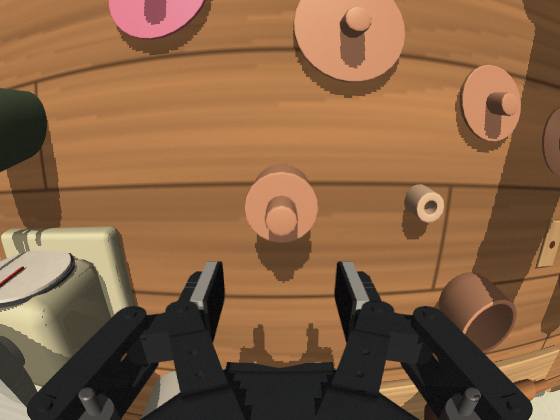

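Small lid is seated: disc top is level at 0.071 m, centred at (280,210). Next, the medium lid at (490,103).

{"fn": "step_arm", "kwargs": {"targets": [[36,-17,0,0],[72,-34,5,0],[108,-51,15,0],[144,-68,30,0],[178,-84,45,0],[206,-97,65,0],[224,-104,80,0],[224,-104,85,0]]}}

```text
t: 11.32
tcp_pos: [0.4319, -0.1446, 0.0848]
tcp_rot: [-0.002, 0.708, 0.706, -0.001]
force: [0.1, -0.3, 0.6]
gripper_width: 0.055
```

{"fn": "step_arm", "kwargs": {"targets": [[0,0,0,0],[0,0,0,0],[0,0,0,0],[0,0,0,0],[0,0,0,0],[0,0,0,0],[0,0,0,0],[0,0,0,0]]}}

```text
t: 11.98
tcp_pos: [0.432, -0.1449, 0.0849]
tcp_rot: [-0.002, 0.708, 0.706, -0.001]
force: [0.8, 0.6, -0.3]
gripper_width: 0.0549
```

```bash
python3 - <<'E'
from h import *
n="wrist"
st=get_state(); p,d=capture(n); cv2.imwrite(f'pics/{n}7.png',p[:,:,::-1])
C=wcloud(d,st); print(locate(C,'lidM'))
go(.438,-.148,.025)
E
```

```text
[8637, array([ 0.4384, -0.1481]), np.float64(0.015), 'knob', 1063, array([ 0.4369, -0.1481,  0.0447]), array([ 0.4371, -0.1479]), 'mid', array([ 0.4384, -0.148 ])]
t 12.03 tcp [ 0.432  -0.1448  0.0849] w 0.0549 F [-0.8  0.5 -0.3] tilt [ 5.0e-04 -4.1e-03 -1.0e+00] xaxis [0.003 1.    0.   ] q [ 0.17  0.47  0.06  2.17 -0.06  0.5   1.85]
shift mm [-3.2  6.3 59.9]
```

View pics/wrist7.png

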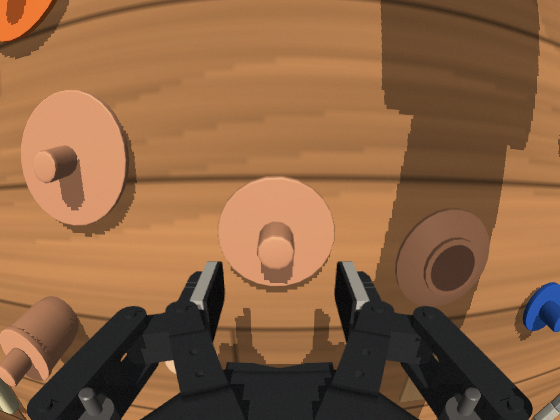

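The medium lid's knob is at (275,250), slightly off the line between the pads, so this move corrects that too.

{"fn": "step_arm", "kwargs": {"targets": [[-3,6.5,10,0],[-3,6.5,30,0],[-3,6.5,45,0],[-3,6.5,55,0],[-3,6.5,60,0],[-3,6.5,60,0],[-3,6.5,60,0],[-3,6.5,60,0]]}}

```text
t: 12.7
tcp_pos: [0.4386, -0.1479, 0.0252]
tcp_rot: [-0.001, 0.708, 0.706, -0.001]
force: [0.1, -1.1, -0.3]
gripper_width: 0.0551
```

{"fn": "step_arm", "kwargs": {"targets": [[0,0,0,0],[0,0,0,0],[0,0,0,0],[0,0,0,0],[0,0,0,0],[0,0,0,0],[0,0,0,0],[0,0,0,0]], "fingers": 0}}

```text
t: 13.37
tcp_pos: [0.439, -0.1481, 0.0259]
tcp_rot: [-0.001, 0.708, 0.706, -0.001]
force: [0.2, 0.7, 9.0]
gripper_width: 0.0219
```

{"fn": "step_arm", "kwargs": {"targets": [[0,0,-5,0],[0,0,-15,0],[0,0,-30,0],[0,0,-50,0],[0,0,-75,0],[0,0,-100,0],[0,0,-120,0],[0,0,-140,0]]}}

```text
t: 14.03
tcp_pos: [0.4391, -0.148, 0.1676]
tcp_rot: [-0.0, 0.708, 0.706, -0.001]
force: [-0.0, -0.2, -1.9]
gripper_width: 0.022
```

```bash
cat >> h.py <<'E'
def prof(C,t):
    S=C.reshape(-1,3)-t; o=[]
    for lo in np.arange(-.05,-.014,.006):
        A=S[(S[:,0]>lo)&(S[:,0]<=lo+.006)&(abs(S[:,1])<.02)&(abs(S[:,2])<.03)]
        o.append((round(lo,3),round(np.median(A[:,2])*1000,1)) if len(A) else None)
    return o
E
python3 - <<'E'
from h import *
go(.680,-.1395,.165)
E
```

```text
t 14.03 tcp [ 0.4391 -0.148   0.1676] w 0.022 F [-0.  -0.2 -1.9] tilt [-2.0e-04 -1.5e-03 -1.0e+00] xaxis [ 0.003  1.    -0.   ] q [ 0.16  0.35  0.09  2.06 -0.04  0.73  1.84]
shift mm [  9.2 240.9   2.3]
```

{"fn": "step_arm", "kwargs": {"targets": [[1,20,0,0],[2,50,0,0],[4,85,0,0],[5,120,0,0],[7,155,1,0],[8,190,2,0],[9,220,2,0],[9,235,2,0]]}}

```text
t: 14.7
tcp_pos: [0.6771, -0.1385, 0.165]
tcp_rot: [-0.0, 0.708, 0.707, 0.0]
force: [-0.9, 1.0, -2.0]
gripper_width: 0.0219
```

{"fn": "step_arm", "kwargs": {"targets": [[0,3,0,0],[0,3,0,0],[0,3,0,0],[0,3,0,0],[0,3,0,0],[0,3,0,0],[0,3,0,0],[0,3,0,0]]}}

```text
t: 15.37
tcp_pos: [0.6798, -0.1385, 0.1653]
tcp_rot: [-0.0, 0.708, 0.707, 0.0]
force: [-0.8, 0.0, -1.9]
gripper_width: 0.0214
```

```bash
python3 - <<'E'
from h import *
n="wrist"
st=get_state(); p,d=capture(n); cv2.imwrite(f'pics/{n}8.png',p[:,:,::-1])
C=wcloud(d,st); print(locate(C,'jarM'),held(d,st,.042,st['tcp_pos'][2]-.0108),prof(C,st['tcp_pos']))
go(.6795,-.1395,.115)
E
```

```text
[917, array([ 0.6794, -0.1395]), np.float64(0.0755)] (6818, 'off mm', array([-0.3, -0.7]), 'z', np.float64(0.1539), 'plane', array([0.0268, 0.0015, 0.1546])) [None, (np.float64(-0.044), np.float64(-11.7)), (np.float64(-0.038), np.float64(-11.2)), (np.float64(-0.032), np.float64(-11.3)), (np.float64(-0.026), np.float64(-11.2)), (np.float64(-0.02), np.float64(-11.2)), (np.float64(-0.014), np.float64(8.5))]
t 15.42 tcp [ 0.6799 -0.1385  0.1652] w 0.0218 F [ 0.5  0.4 -1.9] tilt [ 4.e-04 -2.e-04 -1.e+00] xaxis [0.001 1.    0.   ] q [ 0.09  0.66  0.09  1.47 -0.06  1.02  1.76]
shift mm [-1.  -0.4 50.2]
```

View pics/wrist8.png

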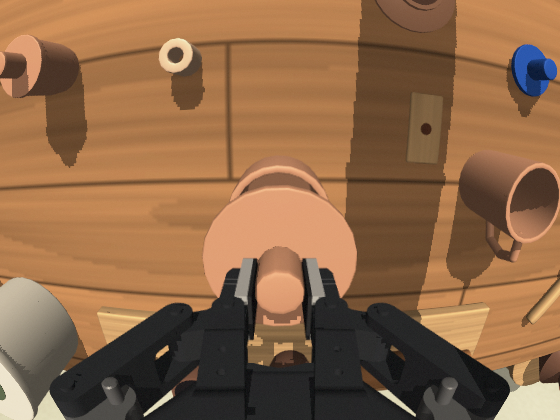

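The jar rim shows above the held disc at (280,180), and its fitted centre matches the lid within about 1 mm. I'll lower the lid.

{"fn": "step_arm", "kwargs": {"targets": [[-0.5,0,10,0],[-0.5,0,25,0],[-0.5,0,38,0],[-0.5,0,47,0],[-0.5,0,50,0],[-0.5,0,50,0],[-0.5,0,50,0],[-0.5,0,50,0]]}}

```text
t: 16.08
tcp_pos: [0.6804, -0.1392, 0.1159]
tcp_rot: [0.0, 0.708, 0.707, 0.0]
force: [-0.7, 0.5, -1.6]
gripper_width: 0.0214
```

```bash
python3 - <<'E'
from h import *
for n in("wrist","scene"):
    st=get_state(); p,d=capture(n); cv2.imwrite(f'pics/{n}9.png',p[:,:,::-1])
    C=wcloud(d,st) if n=="wrist" else cloud(n,d)
    print(n,locate(C,'jarM')); z=st['tcp_pos'][2]-.0112
    S=C.reshape(-1,3);A=S[(abs(S[:,2]-z)<.003)&(np.hypot(S[:,0]-.681,S[:,1]+.14)<.05)]
    print('lid',((A.max(0)+A.min(0))/2).round(4),(A.max(0)-A.min(0)).round(4))
go(.6795,-.1395,.0942)
E
```

```text
wrist [641, array([ 0.6778, -0.1395]), np.float64(0.075)]
lid [ 0.6796 -0.1398  0.1046] [0.0834 0.0831 0.0057]
scene [133, array([ 0.6817, -0.1404]), np.float64(0.0747)]
lid [ 0.6822 -0.1408  0.1048] [0.0834 0.0833 0.0056]
t 16.18 tcp [ 0.6803 -0.1391  0.116 ] w 0.0212 F [ 1.2  0.5 -1.6] tilt [ 2.0e-04  1.1e-03 -1.0e+00] xaxis [0.002 1.    0.   ] q [ 0.09  0.71  0.08  1.52 -0.07  0.92  1.76]
shift mm [-0.4 -0.9 21.8]
```

Both views agree the lid is within about 1 mm of the jar. Lowering to just above the rim, then down to contact.

{"fn": "step_arm", "kwargs": {"targets": [[0,-0.8,5,0],[0,-0.8,9,0],[0,-0.8,13,0],[0,-0.8,16,0],[0,-0.8,18,0],[0,-0.8,20,0],[0,-0.8,20,0],[0,-0.8,20,0]]}}

```text
t: 16.85
tcp_pos: [0.6795, -0.1391, 0.0959]
tcp_rot: [0.0, 0.708, 0.707, 0.0]
force: [-0.7, 0.0, -2.3]
gripper_width: 0.0217
```

{"fn": "step_arm", "kwargs": {"targets": [[0,0,0.5,0],[0,0,1,0],[0,0,1.5,0],[0,0,2,0],[0,0,2,0],[0,0,2,0],[0,0,2,0],[0,0,2,0]]}}

```text
t: 17.52
tcp_pos: [0.6797, -0.1391, 0.0941]
tcp_rot: [0.0, 0.708, 0.707, 0.0]
force: [-0.7, -0.3, 2.0]
gripper_width: 0.0216
```

{"fn": "step_arm", "kwargs": {"targets": [[0,0,0.3,0],[0,0,0.3,0],[0,0,0.3,0],[0,0,0.3,0],[0,0,0.3,0],[0,0,0.3,0],[0,0,0.3,0],[0,0,0.3,0]]}}

```text
t: 18.18
tcp_pos: [0.6797, -0.1391, 0.0941]
tcp_rot: [0.0, 0.708, 0.707, 0.001]
force: [-2.2, -0.1, 5.2]
gripper_width: 0.0219
```

{"fn": "step_arm", "kwargs": {"targets": [[0,0,0,0],[0,0,0,0],[0,0,0,0],[0,0,0,0],[0,0,0,0],[0,0,0,0],[0,0,0,0],[0,0,0,0]], "fingers": 55}}

```text
t: 18.85
tcp_pos: [0.6797, -0.1391, 0.0941]
tcp_rot: [0.0, 0.708, 0.707, 0.001]
force: [0.8, 0.2, -0.0]
gripper_width: 0.0553
```

{"fn": "step_arm", "kwargs": {"targets": [[0,0,-5,0],[0,0,-15,0],[0,0,-30,0],[0,0,-45,0],[0,0,-65,0],[0,0,-80,0],[0,0,-85,0],[0,0,-85,0]]}}

```text
t: 19.52
tcp_pos: [0.6805, -0.1394, 0.1814]
tcp_rot: [0.002, 0.708, 0.707, 0.002]
force: [0.3, 0.4, 0.4]
gripper_width: 0.055
```

```bash
cat >> h.py <<'E'
def seat(tag,x,y,rim,r):
  for n in("wrist","scene"):
    st=get_state(); p,d=capture(n); cv2.imwrite(f'pics/{n}{tag}.png',p[:,:,::-1])
    C=wcloud(d,st) if n=="wrist" else cloud(n,d)
    S=C.reshape(-1,3);A=S[(abs(S[:,2]-rim-.007)<.003)&(np.hypot(S[:,0]-x,S[:,1]-y)<r+.01)]
    print(n,len(A),((A.max(0)+A.min(0))/2).round(4),(A.max(0)-A.min(0)).round(4),'z',A[:,2].mean().round(4),'slope', np.linalg.lstsq(np.c_[A[:,:2]-[x,y],np.ones(len(A))],A[:,2],rcond=None)[0][:2].round(4))
E
python3 - <<'E'
from h import *
seat('10',.6795,-.1395,.076,.042)
go(.379,-.308,.085)
E
```

```text
wrist 7252 [ 0.6796 -0.1399  0.0829] [0.0835 0.0834 0.0055] z 0.0829 slope [0.0029 0.0009]
scene 561 [ 0.6802 -0.1405  0.083 ] [0.0862 0.0817 0.0059] z 0.0829 slope [ 0.002  -0.0008]
t 19.62 tcp [ 0.6793 -0.1391  0.1788] w 0.0553 F [-0.3 -0.3 -0.7] tilt [ 3.e-04  1.e-03 -1.e+00] xaxis [0.002 1.    0.   ] q [ 0.09  0.65  0.09  1.45 -0.06  1.04  1.76]
shift mm [-169.4 -300.1   93.4]
```

View pics/scene10.png

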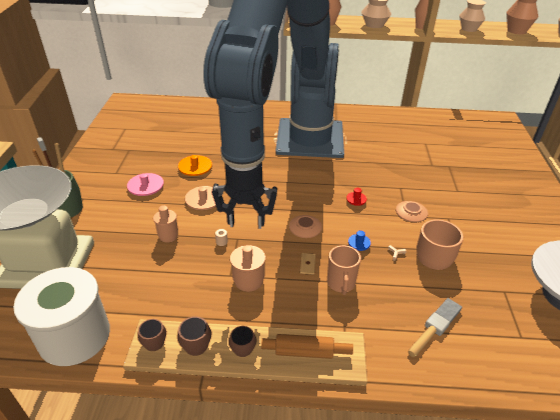

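The medium lid is seated level at (248,262) and the small one at (166,225). Next, the large lid at (204,200).

{"fn": "step_arm", "kwargs": {"targets": [[-18,-31,0,0],[-36,-62,0,0],[-54,-94,0,0],[-72,-126,0,0],[-90,-158,0,0],[-108,-190,10,0],[-126,-222,20,0],[-144,-254,35,0]]}}

```text
t: 20.28
tcp_pos: [0.4234, -0.2831, 0.143]
tcp_rot: [0.0, 0.708, 0.707, 0.0]
force: [1.5, -1.4, -1.7]
gripper_width: 0.0549
```

```bash
python3 - <<'E'
from h import *
go(.379,-.308,.085)
E
```

```text
t 20.28 tcp [ 0.4234 -0.2831  0.143 ] w 0.0549 F [ 1.5 -1.4 -1.7] tilt [ 1.0e-04  1.2e-03 -1.0e+00] xaxis [0.001 1.    0.   ] q [ 0.44  0.44  0.08  1.99 -0.06  0.72  2.13]
shift mm [-25.  -44.4  58. ]
```

{"fn": "step_arm", "kwargs": {"targets": [[-8,-15,15,0],[-16,-30,30,0],[-22,-40,42,0],[-25,-44.5,52,0],[-25,-44.5,58,0],[-25,-44.5,58,0],[-25,-44.5,58,0],[-25,-44.5,58,0]]}}

```text
t: 20.95
tcp_pos: [0.3797, -0.3077, 0.0852]
tcp_rot: [0.001, 0.707, 0.707, 0.001]
force: [0.5, 1.0, -0.1]
gripper_width: 0.0547
```

```bash
python3 - <<'E'
from h import *
n="wrist"
st=get_state(); p,d=capture(n); cv2.imwrite(f'pics/{n}11.png',p[:,:,::-1])
C=wcloud(d,st); print(locate(C,'lidL'))
go(.379,-.308,.025)
E
```

```text
[15486, array([ 0.3786, -0.3086]), np.float64(0.015), 'knob', 1085, array([ 0.377 , -0.3085,  0.0447]), array([ 0.3771, -0.3084]), 'mid', array([ 0.3786, -0.3087])]
t 21.0 tcp [ 0.3798 -0.3078  0.0853] w 0.0548 F [-0.   0.8  0.4] tilt [-2.e-04  2.e-03 -1.e+00] xaxis [ 0.  1. -0.] q [ 0.54  0.51  0.07  2.1  -0.06  0.54  2.22]
shift mm [-0.2 -0.9 60.3]
```

View pics/wrist11.png

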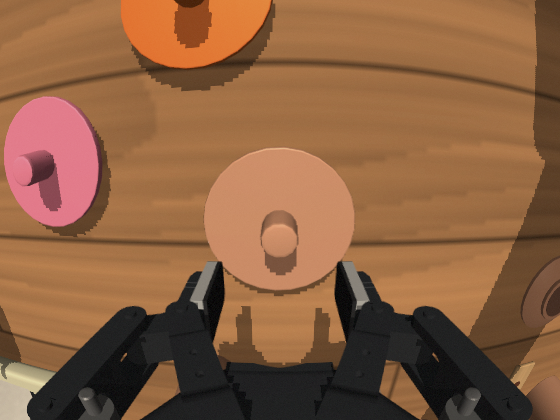

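The clay large lid's knob is at (280,238), centred between the pads. The pink (50,160) and orange (195,20) look-alikes are clear.

{"fn": "step_arm", "kwargs": {"targets": [[-0.7,-1,10,0],[-0.7,-1,30,0],[-0.7,-1,45,0],[-0.7,-1,55,0],[-0.7,-1,60,0],[-0.7,-1,60,0],[-0.7,-1,60,0],[-0.7,-1,60,0]]}}

```text
t: 21.67
tcp_pos: [0.3793, -0.3087, 0.026]
tcp_rot: [0.001, 0.707, 0.707, 0.001]
force: [-0.7, 0.2, 0.2]
gripper_width: 0.0551
```

{"fn": "step_arm", "kwargs": {"targets": [[0,0,0,0],[0,0,0,0],[0,0,0,0],[0,0,0,0],[0,0,0,0],[0,0,0,0],[0,0,0,0],[0,0,0,0]], "fingers": 0}}

```text
t: 22.33
tcp_pos: [0.3796, -0.3089, 0.0269]
tcp_rot: [0.002, 0.707, 0.707, 0.001]
force: [-0.5, 1.1, 9.7]
gripper_width: 0.0218
```

{"fn": "step_arm", "kwargs": {"targets": [[0,0,-5,0],[0,0,-15,0],[0,0,-30,0],[0,0,-50,0],[0,0,-75,0],[0,0,-100,0],[0,0,-125,0],[0,0,-150,0]]}}

```text
t: 23.0
tcp_pos: [0.3785, -0.3085, 0.1788]
tcp_rot: [0.002, 0.707, 0.707, 0.001]
force: [0.2, -0.5, -2.1]
gripper_width: 0.0214
```

```bash
python3 - <<'E'
from h import *
go(.5595,.337,.175)
E
```

```text
t 23.0 tcp [ 0.3785 -0.3085  0.1788] w 0.0214 F [ 0.2 -0.5 -2.1] tilt [-0.0014  0.0038 -1.    ] xaxis [ 0.     1.    -0.001] q [ 0.52  0.36  0.09  2.   -0.05  0.78  2.21]
shift mm [645.5 180.8   3.6]
```

{"fn": "step_arm", "kwargs": {"targets": [[15,12,0,0],[40,25,0,0],[75,40,0,0],[112,52,0,0],[150,64,0,0],[188,76,0,0],[226,88,0,0],[264,100,0,0]]}}

```text
t: 23.67
tcp_pos: [0.4784, -0.0427, 0.1797]
tcp_rot: [0.002, 0.707, 0.707, 0.001]
force: [1.3, 0.2, -3.0]
gripper_width: 0.0214
```

```bash
python3 - <<'E'
from h import *
go(.5595,.337,.175)
E
```

```text
t 23.67 tcp [ 0.4784 -0.0427  0.1797] w 0.0214 F [ 1.3  0.2 -3. ] tilt [-0.0015  0.0042 -1.    ] xaxis [ 0.001  1.    -0.001] q [-0.04  0.35  0.04  2.01 -0.02  0.78  1.58]
shift mm [379.7  80.8   4.4]
```

{"fn": "step_arm", "kwargs": {"targets": [[38,8,0,0],[76,16,0,0],[114,24,0,0],[152,32,0,0],[190,40,1,0],[228,48,2,0],[266,56,3,0],[300,64,4,0]]}}

```text
t: 24.33
tcp_pos: [0.5421, 0.2598, 0.1762]
tcp_rot: [0.002, 0.707, 0.707, 0.001]
force: [0.6, -0.4, -3.0]
gripper_width: 0.0215
```

```bash
python3 - <<'E'
from h import *
go(.5595,.337,.175)
E
```

```text
t 24.33 tcp [0.5421 0.2598 0.1762] w 0.0215 F [ 0.6 -0.4 -3. ] tilt [-0.0012  0.0041 -1.    ] xaxis [-0.     1.    -0.001] q [-0.53  0.52  0.01  1.72 -0.    0.91  1.05]
shift mm [77.2 17.4  1.2]
```

{"fn": "step_arm", "kwargs": {"targets": [[25,6,1,0],[48,11,1,0],[66,15,1,0],[77,17,1,0],[77,17,1,0],[77,17,1,0],[77,17,1,0],[77,17,1,0]]}}

```text
t: 25.0
tcp_pos: [0.5593, 0.335, 0.1755]
tcp_rot: [0.002, 0.708, 0.707, 0.001]
force: [0.4, 0.1, -2.3]
gripper_width: 0.0212
```

```bash
python3 - <<'E'
from h import *
n="wrist"
st=get_state(); p,d=capture(n); cv2.imwrite(f'pics/{n}12.png',p[:,:,::-1])
C=wcloud(d,st); print(locate(C,'jarL'),held(d,st,.054,st['tcp_pos'][2]-.0118),prof(C,st['tcp_pos']))
go(.5595,.337,.126)
E
```

```text
[811, array([0.5598, 0.3374]), np.float64(0.0875)] (12554, 'off mm', array([-0.6, -0.7]), 'z', np.float64(0.1634), 'plane', array([ 0.0121, -0.0005,  0.1637])) [(np.float64(-0.05), np.float64(-12.1)), (np.float64(-0.044), np.float64(-12.1)), (np.float64(-0.038), np.float64(-12.1)), (np.float64(-0.032), np.float64(-12.1)), (np.float64(-0.026), np.float64(-12.1)), (np.float64(-0.02), np.float64(-12.1)), (np.float64(-0.014), np.float64(8.7))]
t 25.05 tcp [0.5593 0.3352 0.1755] w 0.0217 F [-0.  -0.4 -2.2] tilt [-0.0019  0.0042 -1.    ] xaxis [ 0.002  1.    -0.002] q [-0.62  0.59  0.01  1.58 -0.    0.97  0.96]
shift mm [ 1.9 -0.  49.5]
```

View pics/wrist12.png

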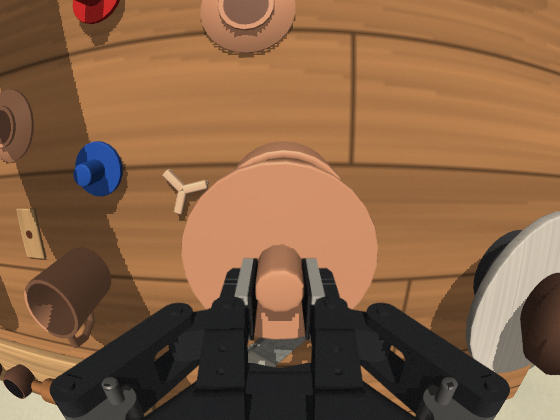

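{"fn": "step_arm", "kwargs": {"targets": [[2.7,0.8,10,0],[2.7,0.8,25,0],[2.7,0.8,38,0],[2.7,0.8,47,0],[2.7,0.8,49,0],[2.7,0.8,49,0],[2.7,0.8,49,0],[2.7,0.8,49,0]]}}

```text
t: 25.72
tcp_pos: [0.5608, 0.3381, 0.1273]
tcp_rot: [0.002, 0.708, 0.707, 0.001]
force: [-0.4, 0.7, -2.0]
gripper_width: 0.0214
```

```bash
python3 - <<'E'
from h import *
for n in("wrist","scene"):
    st=get_state(); p,d=capture(n); cv2.imwrite(f'pics/{n}13.png',p[:,:,::-1])
    C=wcloud(d,st) if n=="wrist" else cloud(n,d)
    print(n,locate(C,'jarL')); z=st['tcp_pos'][2]-.0121
    S=C.reshape(-1,3);A=S[(abs(S[:,2]-z)<.003)&(np.hypot(S[:,0]-.561,S[:,1]-.337)<.062)]
    print('lid',((A.max(0)+A.min(0))/2).round(4),(A.max(0)-A.min(0)).round(4))
go(.5595,.337,.1071)
cv2.imwrite('pics/c13.png',cv2.resize(cv2.imread('pics/scene13.png')[180:280,380:500],(600,500)))
E
```

```text
wrist [215, array([0.5578, 0.3376]), np.float64(0.0862)]
lid [0.5596 0.3374 0.1151] [0.107  0.1075 0.0059]
scene [152, array([0.5624, 0.336 ]), np.float64(0.0868)]
lid [0.5629 0.3356 0.1152] [0.1071 0.1072 0.0059]
t 25.82 tcp [0.5607 0.338  0.1273] w 0.0216 F [-0.8  0.3 -2.1] tilt [-0.0012  0.0052 -1.    ] xaxis [ 0.001  1.    -0.001] q [-0.62  0.64  0.01  1.62  0.    0.88  0.95]
shift mm [-1.  -1.3 20.2]
```

View pics/c13.png

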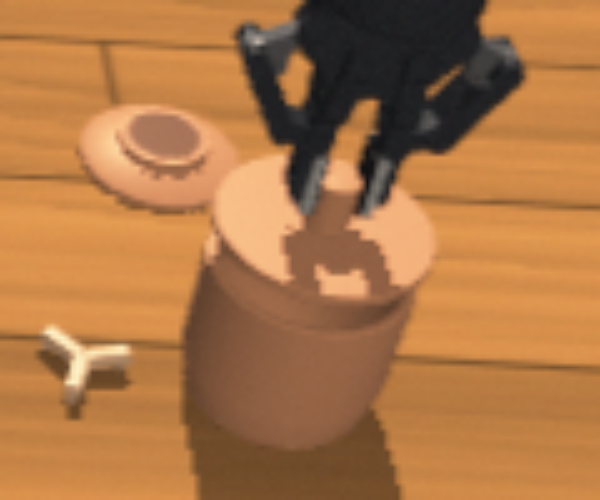

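Both cameras put the lid within 0.5 mm of the jar axis. Lowering it.

{"fn": "step_arm", "kwargs": {"targets": [[0,0,5,0],[0,0,9,0],[0,0,12,0],[0,0,15,0],[0,0,17,0],[0,0,18,0],[0,0,18,0],[0,0,18,0]]}}

```text
t: 26.48
tcp_pos: [0.5608, 0.3381, 0.1093]
tcp_rot: [0.002, 0.708, 0.707, 0.001]
force: [0.7, -0.3, -2.7]
gripper_width: 0.0217
```

{"fn": "step_arm", "kwargs": {"targets": [[0,0,0.5,0],[0,0,1,0],[0,0,1.5,0],[0,0,2,0],[0,0,2,0],[0,0,2,0],[0,0,2,0],[0,0,2,0]]}}

```text
t: 27.15
tcp_pos: [0.5609, 0.3381, 0.1073]
tcp_rot: [0.002, 0.708, 0.707, 0.001]
force: [-0.2, 0.8, -3.4]
gripper_width: 0.0219
```

{"fn": "step_arm", "kwargs": {"targets": [[0,0,0.3,0],[0,0,0.6,0],[0,0,0.9,0],[0,0,0.9,0],[0,0,0.9,0],[0,0,0.9,0],[0,0,0.9,0],[0,0,0.9,0]]}}

```text
t: 27.82
tcp_pos: [0.5609, 0.3381, 0.107]
tcp_rot: [0.002, 0.708, 0.707, 0.002]
force: [-2.5, -0.9, 5.8]
gripper_width: 0.0215
```

Contact at about 8 N. Releasing and retreating.

{"fn": "step_arm", "kwargs": {"targets": [[0,0,0,0],[0,0,0,0],[0,0,0,0],[0,0,0,0],[0,0,0,0],[0,0,0,0],[0,0,0,0],[0,0,0,0]], "fingers": 55}}

```text
t: 28.48
tcp_pos: [0.5609, 0.3381, 0.1069]
tcp_rot: [0.002, 0.708, 0.707, 0.002]
force: [-0.3, 0.1, -0.0]
gripper_width: 0.0548
```

{"fn": "step_arm", "kwargs": {"targets": [[0,0,-5,0],[0,0,-15,0],[0,0,-30,0],[0,0,-45,0],[0,0,-65,0],[0,0,-80,0],[0,0,-90,0],[0,0,-90,0]]}}

```text
t: 29.15
tcp_pos: [0.5615, 0.3388, 0.2001]
tcp_rot: [0.003, 0.708, 0.707, 0.004]
force: [0.4, -0.3, -0.1]
gripper_width: 0.0554
```

{"fn": "step_arm", "kwargs": {"targets": [[0,0,-5,0],[0,0,-10,0],[0,0,-10,0],[0,0,-10,0],[0,0,-10,0],[0,0,-10,0],[0,0,-10,0],[0,0,-10,0]]}}

```text
t: 29.82
tcp_pos: [0.5613, 0.3387, 0.2097]
tcp_rot: [0.003, 0.708, 0.706, 0.004]
force: [0.1, -0.1, -0.5]
gripper_width: 0.055
```

```bash
python3 - <<'E'
from h import *
seat('14',.56,.337,.088,.054)
C0=cloud("scene",np.load('pics/scene0.npy')); p,d=capture("scene"); C=cloud("scene",d)
for k in('mug','sau1','sau2'): print(k,locate(C0,k),locate(C,k))
for x,y,rim,r in((.5405,-.3745,.064,.03),(.682,-.14,.076,.042),(.563,.336,.088,.054)):
    S=C.reshape(-1,3);A=S[(abs(S[:,2]-rim-.007)<.003)&(np.hypot(S[:,0]-x,S[:,1]-y)<r+.01)]
    print(((A.max(0)+A.min(0))/2).round(4),A[:,2].mean().round(4),'slope', np.linalg.lstsq(np.c_[A[:,:2]-[x,y],np.ones(len(A))],A[:,2],rcond=None)[0][:2].round(4))
go(.56,.337,.2)
E
```

```text
wrist 11413 [0.5599 0.3377 0.095 ] [0.1075 0.1073 0.0058] z 0.095 slope [0.0016 0.0008]
scene 817 [0.5622 0.3354 0.095 ] [0.1099 0.1063 0.0059] z 0.0947 slope [-0.0016 -0.0018]
mug [209, array([0.6664, 0.0881]), np.float64(0.0889)] [213, array([0.6663, 0.0879]), np.float64(0.0888)]
sau1 [279, array([ 0.4736, -0.0061]), np.float64(0.0117)] [276, array([ 0.474 , -0.0062]), np.float64(0.0114)]
sau2 [260, array([0.3799, 0.2986]), np.float64(0.0113)] [266, array([0.3782, 0.2988]), np.float64(0.0116)]
[ 0.5407 -0.3754  0.071 ] 0.0709 slope [0.0106 0.0003]
[ 0.681  -0.1403  0.083 ] 0.0829 slope [-0.0041  0.0017]
[0.5614 0.3355 0.095 ] 0.0948 slope [-0.0024  0.0015]
t 29.97 tcp [0.5614 0.3388 0.2099] w 0.0551 F [-0.1  0.5 -0.3] tilt [ 0.0016  0.0092 -1.    ] xaxis [0.002 1.    0.002] q [-0.62  0.56  0.01  1.53 -0.    1.04  0.96]
shift mm [-1.8 -1.5  9.9]
```

View pics/scene14.png

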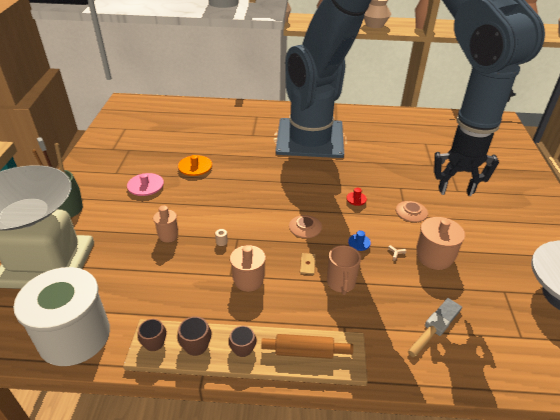

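All three lids are seated at (166,225), (248,262) and (440,238), and the arm is clear of everything.

```bash
python3 -c "
from bench import *
print(hand_in())"
```

```text
the job is handed in; nothing more can be done
None
```

All three jars are closed. I set the small, medium and large clay lids on their jars in that order, let each go after a contact of about 6–8 N, and handed the job in at about 30 s of the 96 s allowed.

- **Seating:** the disc tops measured 70.9, 82.9 and 94.8 mm, against 71, 83 and 95 mm for fully home. Tilt was at most about 0.01 rad, and each lid sat within about 2 mm of its jar's starting axis.
- **Surroundings:** the mug and saucers measured within 2 mm of where they started. I left the coloured look-alike lids alone, and the gripper is about 10 cm above the last lid, touching nothing.
- **Disagreements:** the top and scene cameras differed by 4–5 mm in x. I placed the lids by lid-to-jar differences within one view, with the wrist camera as the main reference. Each time the fingers closed on a knob, an upward force of about 10 N showed, probably from the fingertips touching the disc, and every lid still lifted level.
- **Not re-checked:** once the lids were on, the jar rims were mostly hidden. I judged the jars' final positions from the lids sitting level on them.

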